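# Handle up, then clamp the porcelain jug

### The arm

A 6-joint arm with a two-finger parallel gripper is mounted at the origin on the work surface. World frame = base frame: x ahead of the robot, y to its left, z up, the work surface at z = 0. Lengths are in m, angles in rad, forces in N, time in s.
With the tool pointing down it reaches from about 0.4 to 0.825 m from the base axis. Payload 7 kg.
Tool frame: the origin (TCP) lies between the finger pads; the fingertips stand 22 mm ahead of it and the grasp point (between the pads) lies 3 mm ahead of it; z points along the fingers, y is the direction in which the jaws open and shut (so a half turn about z gives the same grasp; the last joint's range is limited). The gripper opens to 88 mm and grips with 3 to 60 N. Pads are 19 mm wide; open, the fingers measure 130 mm over their backs; the gripper's body (78 mm by 193 mm) begins 47 mm behind the grasp point.
Start: joints at [1.579, 0.359, 0.012, 0, -1.224, -0.288], TCP at [0.186, 0.649, 0.249] pointing down, gripper open.
Joint ranges: [-3.07, 3.07], [-1.43, 2.12], [-1.02, 1.25], [-3.03, 1.67], [-3.05, -0], [-3.03, 3.03]. Speed limits (rad/s): [2.39, 2.39, 3.01, 3.14, 3.14, 3.14].

### API

Orientations are given as [roll, pitch, yaw] about the fixed x, y, z axes, in that order (R = Rz(yaw) Ry(pitch) Rx(roll)).
In Python, from station import arm, optics gives the robot as it stands. The module is installed in compiled form; this text tells all that it offers.
- The arm moves only by the tool jog_arm, never from a script. Its argument "motion" is a list that holds one entry, the list of rows, each a list of 7 numbers: the shift along the tool's x, y, z in m, then the turn, a rotation vector about the tool's x, y, z in degrees, then the finger opening in m, from 0 to 0.0876. In form: [[[x, y, z, rx, ry, rz, grip], ...]]. A call has 1 to 8 rows; each row is the pose to reach, as a shift and turn from the pose measured when the call began, along the tool's axes at that moment; what a row does not reach only later rows make up. A row lasts 1/10 s, in which the tool goes at most 50 mm and 8.59 degrees, less where a joint would pass 70% of its speed; a pose out of reach is approached as far as the arm can. A call with a gripper value outside its range is refused whole. The fingers move at their own pace and stop on an object; "newtons" is the grip in N (left out, the last holds). Time passes only in rows, so rows that repeat a pose let the fingers close. It gives the time, the measured TCP pose, the force and the opening at its end, in the units of the state.
- arm.get_state(): the state, without advancing time (a new reading comes with each control period).
- optics.grab_frame(name): name is "scene" or "top" or "wrist"; returns the picture (384x512x3 uint8, red, green, blue); there is no depth.
- optics.camera_model(name): a dict with "mtx" (3x3 intrinsics, pixels), "R" (3x3) and "t" (3): a world point X has camera coordinates R X + t; the wrist camera has in their place "mount" (4x4, takes a point from camera to tool coordinates, whose origin is the TCP and whose axes are the flange's). Camera axes: x right, y down, z forward; pixel columns grow to the right and rows downward; lengths in m; the calibration is good to about 2 mm. A picture is of the moment at which its call begins: read the wrist's pose just before it. camera_model takes no time and is no camera call.
- arm.job_done(): hands the job in, once; it reports no verdict.
The state is a dict: "t": time; "q": joint angles; "qd": joint speeds; "joint_efforts": joint torques, N m; "eef_pos": TCP position; "ee_rot": TCP orientation; "force": force on the tool from outside, world axes, zero at the start; "moment": the same for the moment, N m; "width": finger opening in m.
Only numpy, scipy, OpenCV 4.12 (cv2) and the standard library are available. Lean on these libraries where they do the work, as an engineer would, in place of code of your own. Each camera call takes 0.05 s, during which the arm holds its last target.

### The job

The yellow porcelain jug lies in the V of the blue clamping cradle with its handle leaning over. Roll it where it lies until its handle stands straight up, then turn the T-handle clockwise until the rubber pad comes down on the jug and the screw stiffens, and go on about a quarter turn so that the jug is firmly held; do not crank it further, or the porcelain cracks. Leave the jug in the V, let go of everything, and leave the other ware on the table where it stands.

Things in the scene. Friction and masses are not known exactly. Their poses are not given: they have to be found in the camera images.
- jug: Yellow cylindrical porcelain jug, white loop handle, 68 mm in diameter, 170 mm long, about 0.42 kg, loose in the green V. Origin on its axis at mid-length; z runs from foot to mouth, x points out to the handle. At first the handle leans 30 to 55 degrees from upright, towards the robot's side. Friction in the V's slippery plastic holds it at any roll; 1 to 3 N across the handle turns it in place.
- jug_handle (a point): Middle of the handle's straight outer bar: 68 mm from the jug's axis, 25 mm from mid-length towards the mouth. The bar is a 12 mm round, 46 mm long, parallel to the jug's axis; the free gap between bar and body is 28 mm.
- cradle_axis (a point): Fixed point of the cradle on the line where the jug's axis lies, mid-length of the 130 mm long V, 70 mm above the table. Its y axis runs along the V (jug's mouth towards +y), its x axis level across it, away from the robot, towards the clamp's screw; z up. The V's sides reach 49 mm out to either side and end 7 mm below this point.
- t_handle (a point): Centre of the steel T-handle bar atop the upright clamp screw, on its axis, 212 mm above the table; in the cradle_axis frame at x +88, y -48 mm. Bar: 13 mm round, 110 mm long with 19 mm black balls at its ends, along the point's x; z up. A 10 mm neck carries it; nothing thicker for 38 mm below. It stays at this height when turned and stays where it is left.
- pad: Black rubber pad, 40 x 32 x 12 mm, sprung (5 N/mm) under the red arm; origin: centre of its underside, 4 to 10 mm above the jug at first. In the cradle_axis frame x 0, y -48 mm. The T-handle lowers the arm 4 mm per rad clockwise from above. Torque: 0.25 N m free, rising 0.08 N m per rad once the pad touches. Well clamped 1 to 2 rad after touch; the jug cracks at 2.5.
- teapot_yellow: Bystander: loose yellow teapot with white handle, 106 mm high, on the left. Origin under its centre.
- teapot_white: Bystander: loose white teapot with yellow handle, 106 mm high, on the right. Origin under its centre.
- mug: Bystander: loose blue mug, 85 mm high, on the left. Origin under its centre.
- bowl: Bystander: loose white bowl, 110 mm wide, on the left. Origin under its centre.
- gold_jar: Bystander: loose amber glass jar, 75 mm high, on the right. Origin under its centre.
- brush: Bystander: loose brush, 190 mm long, lying on the right.
- glue_pot: Bystander: loose small brown pot, 36 mm wide, 60 mm high, standing on the cradle's blue base plate at its far corner away from the screw (cradle_axis frame x +115, y +75 mm). Origin under its centre.

How it is judged:
On the way, in this order (a step that is already met when the one before it is completed fails the run):
1. the jug, still unclamped and lying in the V, has its handle straight up (within 10 degrees) (angle between jug's own x axis and vertical below 0.17 rad and contact force between pad and jug below 0.5 N and distance between jug and cradle_axis below 0.03 m), for 0.2 s.
2. the pad presses firmly on the jug (over 15 N) (contact force between pad and jug above 15 N), for 0.2 s.
At the end, for the whole second after the job is handed in: The jug lies at rest in the V (within 30 mm of mid-length, not lifted more than 6 mm), its handle within 10 degrees of straight up, and the pad presses on it with more than 15 N (about 0.8 rad past touch); nothing is held (angle between jug's own x axis and vertical below 0.17 rad and contact force between pad and jug above 15 N and distance between jug and cradle_axis below 0.03 m and z of jug in the frame of cradle_axis below 0.006 m and linear speed of jug below 0.02 m/s).
It fails at once if the jug is over-clamped and cracks (pad force over 50 N) (contact force between pad and jug above 50 N).
It fails at once if the other ware is disturbed (moved more than 30 mm) (distance of any of teapot_yellow, teapot_white, mug, bowl, gold_jar, brush, glue_pot from where it was at the start of the episode above 0.03 m).
It also fails if it takes over 72 s, if anything falls off the work surface, if the arm or the gripper's body presses on something with over 40 N, if the wrist force passes 120 N, or if a joint passes its speed limit or range.

## Working session

There is one attempt and no reset: what is moved stays moved. The work goes in short steps, Python scripts to look and compute and a tool call to move; the robot and the scene stay as the last step left them, time stands still between calls to the robot, and variables do not carry over. Pictures are saved under pics/ and viewed, and the job is handed in when it is done.

Besides the shell and the picture viewer there is one more tool, called after "Request:" as name([rows], argument=value, ...), one row to a line, values as JSON. jog_arm: Moves the arm, as the interface text tells. Its arguments: {"type":"object","properties":{"motion":{"type":"array","items":{"type":"array","items":{"type":"array","items":{"type":"number"}}}},"newtons":{"type":"number"}},"required":["motion"]}

```bash
mkdir -p pics; python3 - <<'E'
from station import arm, optics
import cv2, numpy as np
s=arm.get_state()
print(s['t'],s['eef_pos'],s['ee_rot'],s['width'],s['force'])
for n in ['scene','top','wrist']:
    cv2.imwrite(f'pics/{n}0.png',optics.grab_frame(n)[:,:,::-1]); m=optics.camera_model(n)
    print(n,{k:np.round(v,4).tolist() for k,v in m.items()})
E
```

```text
0.0 [0.18629455 0.64830279 0.24762435] [ 3.13994102e+00 -1.35289057e-04 -2.79902603e-01] 0.08753835137307998 [ 0.64291342 -0.09651854  0.12749595]
scene {'mtx': [[454.1187, 0.0, 260.0106], [0.0, 454.1187, 187.7819], [0.0, 0.0, 1.0]], 'R': [[0.2511, 0.9679, -0.0084], [0.6246, -0.1687, -0.7625], [-0.7395, 0.1862, -0.6469]], 't': [-0.1348, -0.1833, 1.8507]}
top {'mtx': [[352.2421, 0.0, 258.6726], [0.0, 352.2421, 184.4149], [0.0, 0.0, 1.0]], 'R': [[-0.0099, -0.9999, -0.0076], [-0.9932, 0.0107, -0.1161], [0.1162, 0.0064, -0.9932]], 't': [0.0392, 0.5063, 1.2007]}
wrist {'mtx': [[300.8296, 0.0, 255.4564], [0.0, 300.8296, 182.7991], [0.0, 0.0, 1.0]], 'mount': [[-0.0004, -0.9697, -0.2442, 0.0647], [1.0, -0.0004, 0.0001, -0.002], [-0.0002, -0.2442, 0.9697, -0.1372], [0.0, 0.0, 0.0, 1.0]]}
```

View pics/scene0.png

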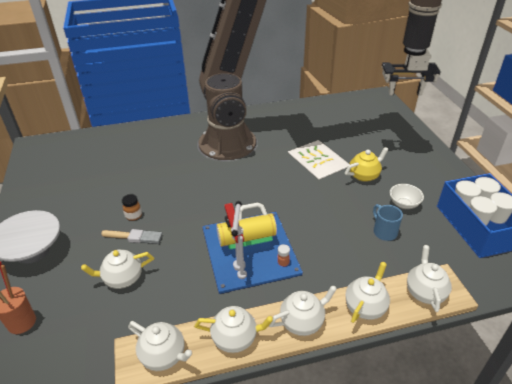

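View pics/top0.png

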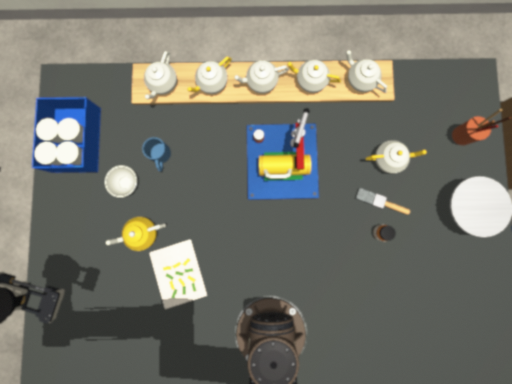

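View pics/wrist0.png

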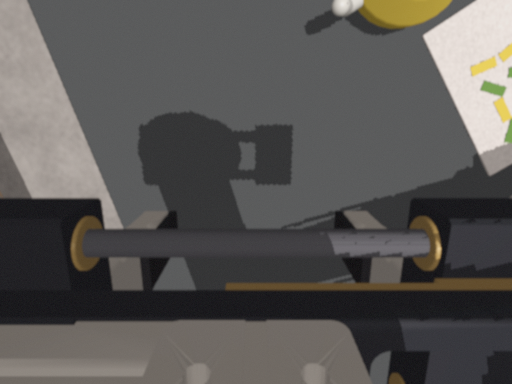

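```bash
python3 - <<'E'
import cv2
a=cv2.imread('pics/top0.png')[95:215,225:345]; cv2.imwrite('pics/topc.png',cv2.resize(a,None,fx=5,fy=5,interpolation=2))
a=cv2.imread('pics/scene0.png')[185:295,190:310]; cv2.imwrite('pics/scenec.png',cv2.resize(a,None,fx=5,fy=5,interpolation=2))
E
```

```text
(no output)
```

View pics/topc.png

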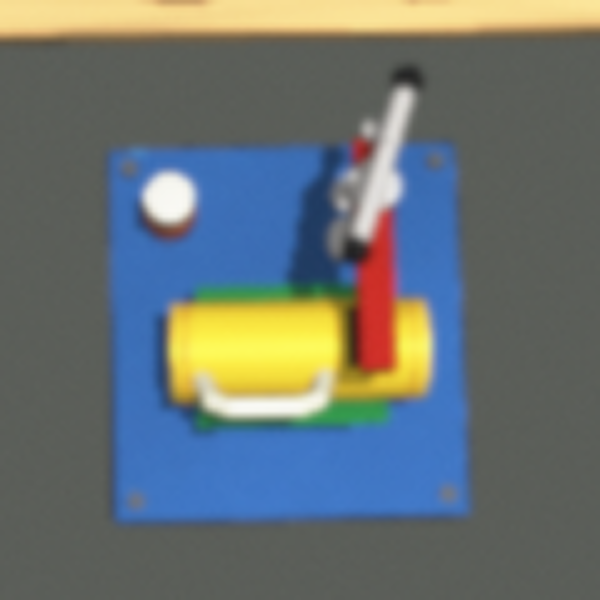

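View pics/scenec.png

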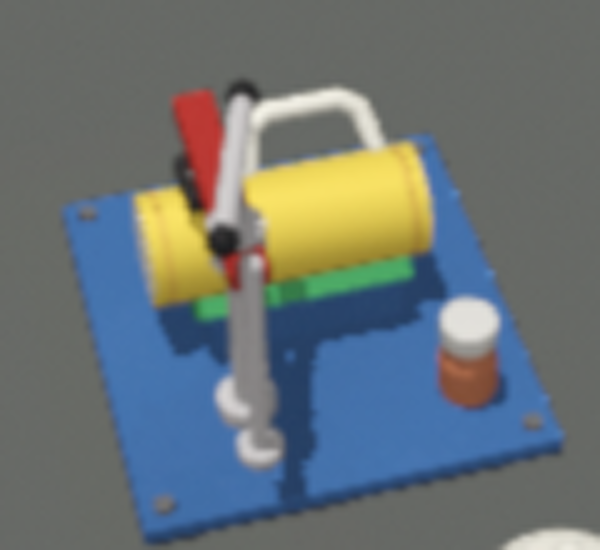

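```bash
cat > h.py <<'E'
import numpy as np, cv2
from station import arm, optics
def ray(n,uv):
    m=optics.camera_model(n);K=np.array(m['mtx']);R=np.array(m['R']);t=np.array(m['t'])
    d=R.T@np.linalg.solve(K,np.array([*uv,1.])); return -R.T@t,d
def onz(n,uv,z):
    o,d=ray(n,uv); return o+d*(z-o[2])/d[2]
def tri(a,b):
    (o1,d1),(o2,d2)=ray('top',a),ray('scene',b)
    s=np.linalg.lstsq(np.stack([d1,-d2],1),o2-o1,rcond=None)[0]
    p,q=o1+d1*s[0],o2+d2*s[1]; return (p+q)/2,np.linalg.norm(p-q)
def proj(n,X):
    m=optics.camera_model(n);p=np.array(m['mtx'])@(np.array(m['R'])@X+np.array(m['t']));return p[:2]/p[2]
T=lambda x,y:(225+x/5-.4,95+y/5-.4)
S=lambda x,y:(190+x/5-.4,185+y/5-.4)
E
cat > m1.py <<'E'
from h import *
# balls
far,near=onz('top',T(407,77),.212),onz('top',T(357,250),.212)
print('T top',far,near,np.linalg.norm(far-near),(far+near)/2)
sf,sn=onz('scene',S(223,240),.212),onz('scene',S(241,93),.212)
print('T scene',sf,sn,np.linalg.norm(sf-sn),(sf+sn)/2)
c=((far+near)/2+(sf+sn)/2)/2
d=far-near+sf-sn; print('center',c,'bar yaw',np.degrees(np.arctan2(d[1],d[0])))
# plate corners z~0.01
P=[onz('top',T(*p),.01) for p in [(110,152),(455,145),(468,514),(116,520)]]
Q=[onz('scene',S(*p),.01) for p in [(562,440),(148,535),(65,208),(430,138)]]
for p,q in zip(P,Q): print('corner',p,q)
v=[P[0]-P[1],P[3]-P[2],Q[0]-Q[1],Q[3]-Q[2]]
w=[P[0]-P[3],P[1]-P[2],Q[0]-Q[3],Q[1]-Q[2]]
print([np.degrees(np.arctan2(-a[0],a[1])) for a in v],[np.degrees(np.arctan2(a[1],a[0])) for a in w])
yaw=np.mean([np.arctan2(-a[0],a[1]) for a in v]+[np.arctan2(a[1],a[0]) for a in w])
Rz=np.array([[np.cos(yaw),-np.sin(yaw)],[np.sin(yaw),np.cos(yaw)]])
print('yaw',np.degrees(yaw))
ca=c[:2]-Rz@[.088,-.048]; print('cradle from T',ca)
g=onz('top',T(170,196),.06); gs=onz('scene',S(469,315),.06); print('glue',g,gs,'cradle',(g+gs)[:2]/2-Rz@[.115,.075])
h,e=tri(T(262,409),S(305,103)); print('handle bar',h,e)
for n,p in (('top',T(166,350)),('top',T(432,350))): print('jug end',onz(n,p,.07))
E
python3 m1.py
```

```text
T top [ 0.71183481 -0.11348062  0.212     ] [ 0.60475985 -0.08068818  0.212     ] 0.11198388461949836 [ 0.65829733 -0.0970844   0.212     ]
T scene [ 0.7072245 -0.1110822  0.212    ] [ 0.59958266 -0.07791028  0.212     ] 0.11263720921804585 [ 0.65340358 -0.09449624  0.212     ]
center [ 0.65585046 -0.09579032  0.212     ] bar yaw -17.07777678057732
corner [0.7260793  0.07569833 0.01      ] [0.72288707 0.07828728 0.01      ]
corner [ 0.72826443 -0.17400282  0.01      ] [ 0.72721447 -0.16773066  0.01      ]
corner [ 0.46059034 -0.17550935  0.01      ] [ 0.45878169 -0.17207278  0.01      ]
corner [0.45894298 0.07302992 0.01      ] [0.4568145  0.07473467 0.01      ]
[np.float64(0.5013819429062479), np.float64(0.3797610798976743), np.float64(1.0077170107546685), np.float64(0.45667023099083937)] [np.float64(0.5723047304563187), np.float64(0.32247060034769176), np.float64(0.7649685795194068), np.float64(0.9267252478581001)]
yaw 0.6164999278413684
cradle from T [ 0.56733908 -0.04873996]
glue [0.67967383 0.03230475 0.06      ] [0.65852719 0.03981482 0.06      ] cradle [ 0.55491415 -0.04017325]
handle bar [ 0.52143021 -0.02535619  0.12279567] 0.0015984749371060355
jug end [0.56982608 0.03602837 0.07      ]
jug end [ 0.56780384 -0.14463726  0.07      ]
```

```bash
cat >> h.py <<'E'
from scipy.spatial.transform import Rotation as Ro
def pose():
    s=arm.get_state(); return s,np.array(s['eef_pos']),Ro.from_euler('xyz',s['ee_rot'])
def rel(pos,yaw,tilt):
    """target: tool down at yaw(deg), then tilted about world Y by -tilt(deg)"""
    s,p,R=pose(); Rt=Ro.from_euler('y',-tilt,degrees=True)*Ro.from_euler('xyz',[180,0,yaw],degrees=True)
    print('t',round(s['t'],2),'at',p.round(4),'q',np.round(s['q'],3),'w',round(s['width'],4),'F',np.round(s['force'],2),'M',np.round(s['moment'],3))
    print('shift',R.inv().apply(np.array(pos)-p).round(4),'rotvec',np.degrees((R.inv()*Rt).as_rotvec()).round(2))
AX=np.array([.568,-.013,.07])
def rad(r,a):
    a_=np.radians(a); return AX+r*np.array([-np.sin(a_),0,np.cos(a_)])
E
python3 -c "
from h import *
rel([.43,-.013,.30],-90,0)"
```

```text
t 0.15 at [0.1864 0.6484 0.2479] q [ 1.579  0.359  0.011 -0.    -1.224 -0.288] w 0.0876 F [-0.03 -0.15 -0.8 ] M [-0.011 -0.03   0.035]
shift [ 0.4169  0.5684 -0.0514] rotvec [ 6.000e-02 -5.000e-02  7.396e+01]
```

Request:
jog_arm([
  [[0.417,0.568,-0.052,0,0,74,0.04],[0.417,0.568,-0.052,0,0,74,0.04],[0.417,0.568,-0.052,0,0,74,0.04],[0.417,0.568,-0.052,0,0,74,0.04],[0.417,0.568,-0.052,0,0,74,0.04],[0.417,0.568,-0.052,0,0,74,0.04],[0.417,0.568,-0.052,0,0,74,0.04],[0.417,0.568,-0.052,0,0,74,0.04]],
])

```text
t: 0.95
eef_pos: [0.3245, 0.2724, 0.2782]
ee_rot: [3.142, -0.001, -1.485]
force: [1.5, 0.2, 0.2]
width: 0.0403
```

```bash
python3 -c "
from h import *
rel([.43,-.013,.30],-90,0)"
```

```text
t 0.95 at [0.3245 0.2724 0.2782] q [ 1.168 -0.093 -0.454  0.    -1.211 -1.083] w 0.0403 F [1.46 0.24 0.24] M [ 0.127 -0.273  0.006]
shift [ 0.2933 -0.0808 -0.0216] rotvec [ 0.   -0.04  4.9 ]
```

Request:
jog_arm([
  [[0.293,-0.081,-0.022,0,0,4.9,0.04],[0.293,-0.081,-0.022,0,0,4.9,0.04],[0.293,-0.081,-0.022,0,0,4.9,0.04],[0.293,-0.081,-0.022,0,0,4.9,0.04],[0.293,-0.081,-0.022,0,0,4.9,0.04],[0.293,-0.081,-0.022,0,0,4.9,0.04],[0.293,-0.081,-0.022,0,0,4.9,0.04],[0.293,-0.081,-0.022,0,0,4.9,0.04]],
])

```text
t: 1.75
eef_pos: [0.4302, -0.0143, 0.3001]
ee_rot: [3.141, -0.001, -1.575]
force: [-0.4, -0.1, -0.2]
width: 0.0402
```

```bash
python3 -c "
from h import *
rel(rad(.17,41),-90,41)
cv2.imwrite('pics/w1.png',optics.grab_frame('wrist')[:,:,::-1])"
```

```text
t 1.75 at [ 0.4302 -0.0143  0.3001] q [ 4.290e-01 -9.300e-02 -4.040e-01  1.000e-03 -1.261e+00 -4.340e-01] w 0.0402 F [-0.37 -0.15 -0.15] M [ 0.185 -0.033 -0.02 ]
shift [-0.0015 -0.0263  0.1018] rotvec [41.04 -0.14 -0.23]
```

View pics/w1.png

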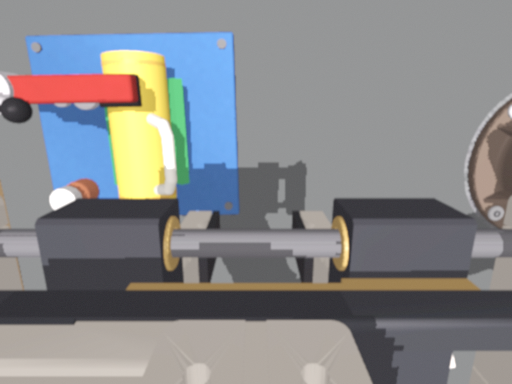

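Request:
jog_arm([
  [[-0.0015,-0.026,0.05,41,0,0,0.04],[-0.0015,-0.026,0.05,41,0,0,0.04],[-0.0015,-0.026,0.05,41,0,0,0.04],[-0.0015,-0.026,0.05,41,0,0,0.04],[-0.0015,-0.026,0.102,41,0,0,0.04],[-0.0015,-0.026,0.102,41,0,0,0.04],[-0.0015,-0.026,0.102,41,0,0,0.04],[-0.0015,-0.026,0.102,41,0,0,0.04]],
])

```text
t: 2.6
eef_pos: [0.4918, -0.0478, 0.2769]
ee_rot: [-2.492, 0.029, -1.548]
force: [0.8, 0.3, -1.2]
width: 0.0399
```

```bash
python3 -c "
from h import *
rel(rad(.076,41),-90,41)
cv2.imwrite('pics/w2.png',optics.grab_frame('wrist')[:,:,::-1])
cv2.imwrite('pics/s2.png',cv2.resize(optics.grab_frame('scene')[150:300,160:330,::-1],None,fx=4,fy=4,interpolation=2))"
```

```text
t 2.6 at [ 0.4918 -0.0478  0.2769] q [ 0.361 -0.325 -1.016  0.631 -0.307 -0.898] w 0.0399 F [ 0.83  0.32 -1.24] M [-0.034  2.009 -0.044]
shift [-0.0298  0.0694  0.1363] rotvec [ 3.82  2.12 -0.05]
```

View pics/w2.png

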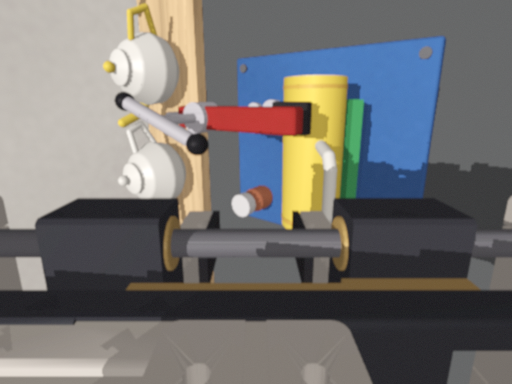

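View pics/s2.png

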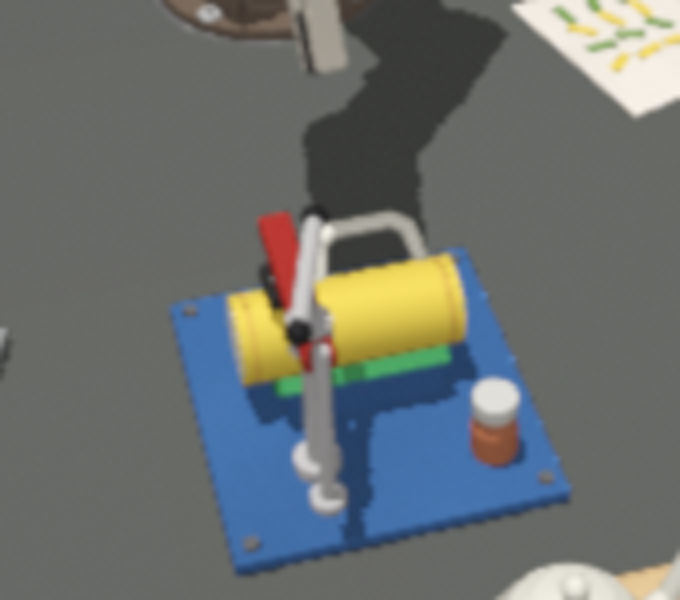

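```bash
python3 -c "
from h import *
rel([.522,-.013,.22],-90,0)"
```

```text
t 2.7 at [ 0.4919 -0.0476  0.2768] q [ 0.361 -0.324 -1.016  0.631 -0.307 -0.898] w 0.0401 F [-0.33  0.8  -0.33] M [-6.800e-02  2.016e+00 -1.000e-03]
shift [-0.0322  0.0103  0.0647] rotvec [-37.16   2.05   0.75]
```

Request:
jog_arm([
  [[-0.01,0.003,0.0,-37.2,2.1,0.7,0.042],[-0.01,0.003,0.0,-37.2,2.1,0.7,0.042],[-0.02,0.01,0.03,-37.2,2.1,0.7,0.042],[-0.032,0.01,0.065,-37.2,2.1,0.7,0.042],[-0.032,0.01,0.065,-37.2,2.1,0.7,0.042],[-0.032,0.01,0.065,-37.2,2.1,0.7,0.042],[-0.032,0.01,0.065,-37.2,2.1,0.7,0.042],[-0.032,0.01,0.065,-37.2,2.1,0.7,0.042]],
])

```text
t: 3.5
eef_pos: [0.5216, -0.0128, 0.2201]
ee_rot: [-3.141, -0.001, -1.569]
force: [-0.4, -0.3, 0.3]
width: 0.042
```

```bash
python3 -c "
from h import *
rel([.522,-.013,.132],-90,0)
cv2.imwrite('pics/t3.png',cv2.resize(optics.grab_frame('top')[95:245,205:375,::-1],None,fx=4,fy=4,interpolation=2))
cv2.imwrite('pics/s3.png',cv2.resize(optics.grab_frame('scene')[150:300,160:330,::-1],None,fx=4,fy=4,interpolation=2))"
```

```text
t 3.5 at [ 0.5216 -0.0128  0.2201] q [ 3.530e-01  1.280e-01 -3.660e-01  1.000e-03 -1.077e+00 -3.520e-01] w 0.042 F [-0.4  -0.31  0.3 ] M [ 0.114 -0.026 -0.01 ]
shift [ 0.0001 -0.0003  0.0881] rotvec [-0.02 -0.06  0.08]
```

View pics/s3.png

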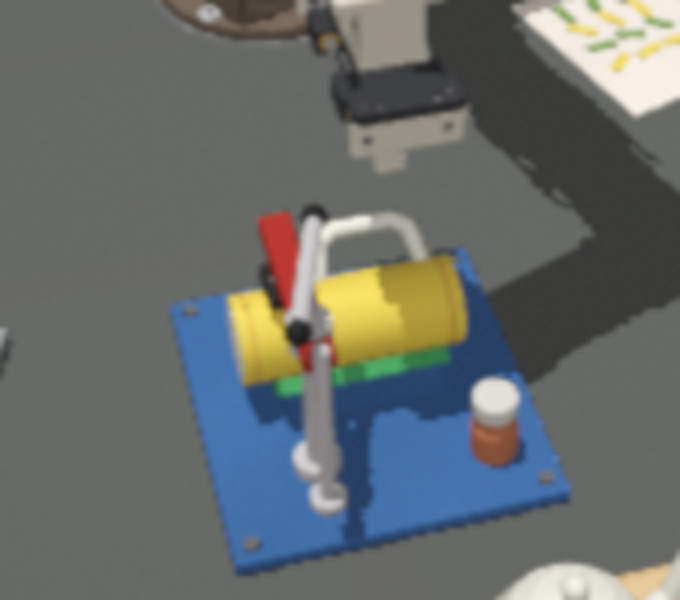

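Request:
jog_arm([
  [[0,0,0.03,0,0,0,0.042],[0,0,0.055,0,0,0,0.042],[0,0,0.07,0,0,0,0.042],[0,0,0.08,0,0,0,0.042],[0,0,0.088,0,0,0,0.042],[0,0,0.088,0,0,0,0.042]],
])

```text
t: 4.2
eef_pos: [0.5212, -0.0132, 0.1329]
ee_rot: [-3.14, -0.0, -1.57]
force: [-0.2, -1.3, -0.2]
width: 0.0416
```

```bash
python3 -c "
from h import *
rel([.522,-.013,.132],-90,0)
cv2.imwrite('pics/w4.png',optics.grab_frame('wrist')[:,:,::-1])
cv2.imwrite('pics/s4.png',cv2.resize(optics.grab_frame('scene')[150:300,160:330,::-1],None,fx=4,fy=4,interpolation=2))"
```

```text
t 4.2 at [ 0.5212 -0.0132  0.1329] q [ 0.352  0.216 -0.482  0.001 -0.872 -0.352] w 0.0416 F [-0.23 -1.28 -0.21] M [ 0.086 -0.065  0.01 ]
shift [-0.0002 -0.0008  0.0009] rotvec [-0.1  -0.03  0.07]
```

View pics/s4.png

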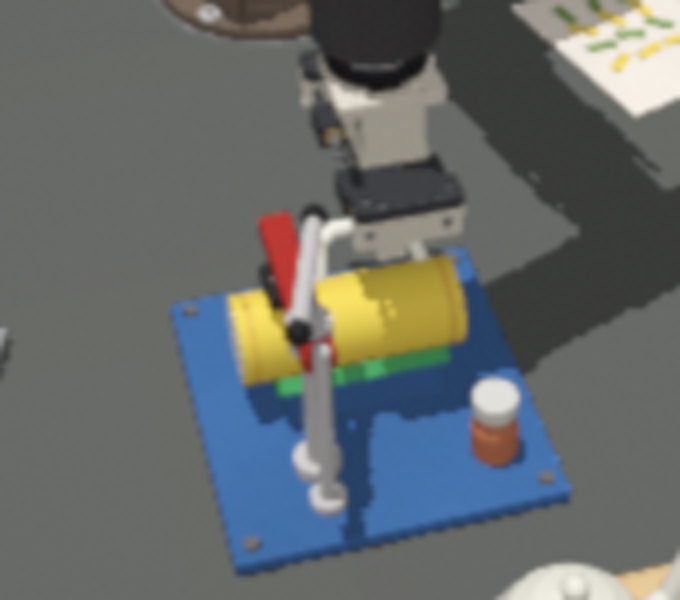

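View pics/w4.png

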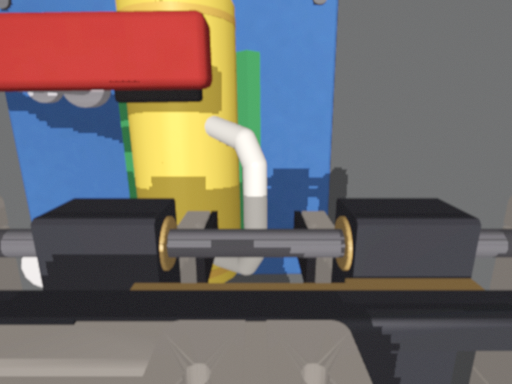

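Request:
jog_arm([
  [[0,-0.007,0,0,0,0,0.022],[0,-0.007,0,0,0,0,0.022],[0,-0.0125,-0.004,0,0,0,0.022],[0,-0.018,-0.007,0,0,0,0.022],[0,-0.0235,-0.01,0,0,0,0.022],[0,-0.029,-0.012,0,0,0,0.022],[0,-0.034,-0.014,0,0,0,0.022],[0,-0.04,-0.015,0,0,0,0.022]],
], newtons=3)

```text
t: 5.1
eef_pos: [0.5626, -0.013, 0.149]
ee_rot: [-3.138, -0.0, -1.569]
force: [-1.2, -0.3, 1.1]
width: 0.0218
```

```bash
python3 -c "
from h import *
rel([.568,-.013,.149],-90,0)
cv2.imwrite('pics/w5.png',optics.grab_frame('wrist')[:,:,::-1])
cv2.imwrite('pics/s5.png',cv2.resize(optics.grab_frame('scene')[150:300,160:330,::-1],None,fx=4,fy=4,interpolation=2))"
```

```text
t 5.1 at [ 0.5626 -0.013   0.149 ] q [ 0.326  0.26  -0.376  0.002 -0.932 -0.325] w 0.0218 F [-1.16 -0.25  1.09] M [0.109 0.376 0.006]
shift [ 0.     -0.0054  0.0001] rotvec [-0.19 -0.01  0.08]
```

View pics/s5.png

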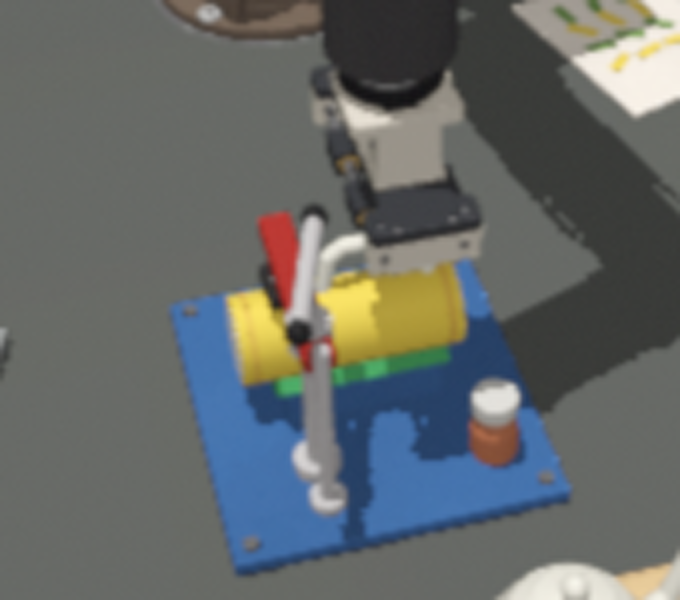

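View pics/w5.png

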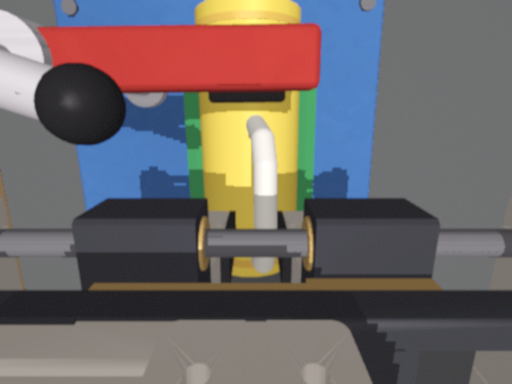

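Request:
jog_arm([
  [[0,-0.0055,0,0,0,0,0.02],[0,-0.0055,0,0,0,0,0.016],[0,-0.0055,0,0,0,0,0.012],[0,-0.0055,0,0,0,0,0.01],[0,-0.0055,0,0,0,0,0.01],[0,-0.0055,0,0,0,0,0.01]],
], newtons=3)

```text
t: 5.8
eef_pos: [0.5684, -0.013, 0.1488]
ee_rot: [-3.138, -0.0, -1.569]
force: [-0.3, -0.1, -0.0]
width: 0.0119
```

```bash
python3 -c "
from h import *
rel([.568,-.013,.149],-90,0)
cv2.imwrite('pics/w6.png',optics.grab_frame('wrist')[:,:,::-1])"
```

```text
t 5.8 at [ 0.5684 -0.013   0.1488] q [ 0.322  0.269 -0.364  0.002 -0.935 -0.322] w 0.0119 F [-0.29 -0.14 -0.03] M [0.039 0.15  0.083]
shift [ 0.      0.0004 -0.0002] rotvec [-0.2  -0.02  0.08]
```

View pics/w6.png

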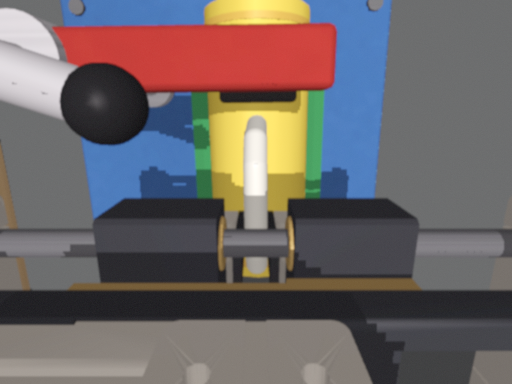

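Request:
jog_arm([
  [[0,0,0,0,0,0,0.03],[0,0,0,0,0,0,0.03],[0,0,0,0,0,0,0.03],[0,0,-0.02,0,0,0,0.03],[0,0,-0.05,0,0,0,0.04],[0,0,-0.1,0,0,0,0.06],[0,0,-0.13,0,0,0,0.06],[0,0,-0.13,0,0,0,0.06]],
])

```text
t: 6.65
eef_pos: [0.5702, -0.0127, 0.2844]
ee_rot: [-3.129, 0.001, -1.569]
force: [-0.2, 0.6, -0.1]
width: 0.0561
```

```bash
python3 -c "
from h import *
rel([.655,-.096,.28],-17,0)
cv2.imwrite('pics/w7.png',optics.grab_frame('wrist')[:,:,::-1])
f=optics.grab_frame('scene')[:,:,::-1];cv2.imwrite('pics/s7full.png',f)
cv2.imwrite('pics/s7.png',cv2.resize(f[150:300,160:330],None,fx=4,fy=4,interpolation=2))"
```

```text
t 6.65 at [ 0.5702 -0.0127  0.2844] q [ 0.323  0.158 -0.178  0.003 -1.222 -0.322] w 0.0561 F [-0.24  0.6  -0.1 ] M [ 0.123 -0.043  0.032]
shift [ 0.0835 -0.0845  0.0054] rotvec [ -0.65  -0.4  -72.89]
```

View pics/s7.png

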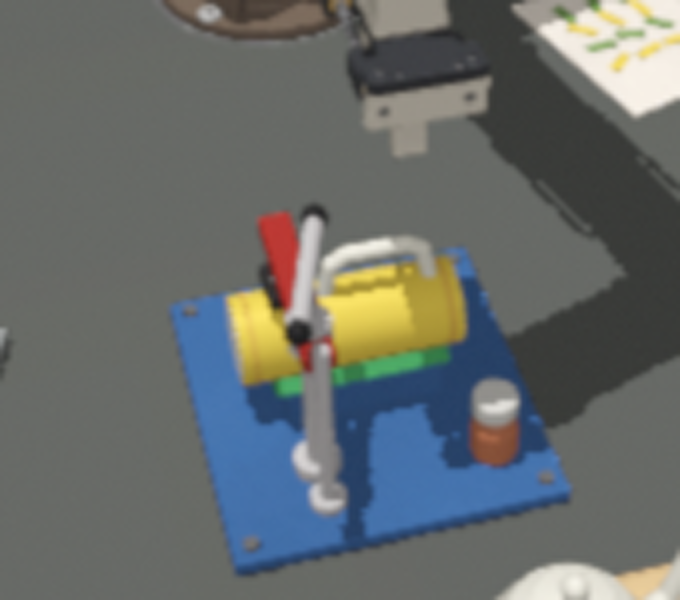

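View pics/w7.png

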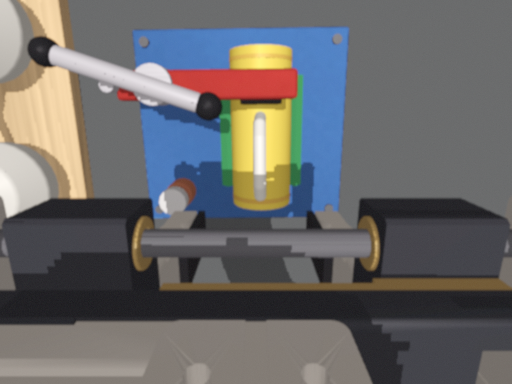

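```bash
cat >> h.py <<'E'
def wray(uv,p,R):
    m=optics.camera_model('wrist');M=np.array(m['mount'])
    d=M[:3,:3]@np.linalg.solve(np.array(m['mtx']),np.array([*uv,1.])); return p+R.apply(M[:3,3]),R.apply(d)
def wz(uv,z,p,R):
    o,d=wray(uv,p,R); return o+d*(z-o[2])/d[2]
E
python3 -c "
from h import *
s,p,R=pose()
a,b=wz((43,52),.212,p,R),wz((208,106),.212,p,R); d=a-b
print(a,b,(a+b)/2,np.linalg.norm(d),np.degrees(np.arctan2(d[1],d[0])))
print('bar',wz((259.5,160),.138,p,R),'jug axis',wz((261,110),.07,p,R),wz((231,110),.07,p,R),wz((291,110),.07,p,R))
u=np.array([160+378/4-.4,150+245/4-.4]);
o,d=ray('scene',u)
k=(-.025-o[1])/d[1];print('scene bar at y=-.025',o+k*d)
for a in(-10,-5,0,5,10):
  X=[.568-.068*np.sin(np.radians(a)),-.025,.07+.068*np.cos(np.radians(a))];print(a,proj('scene',np.array(X)))
print(u)
"
```

```text
[ 0.703408   -0.10967275  0.212     ] [ 0.59986707 -0.07655628  0.212     ] [ 0.65163754 -0.09311451  0.212     ] 0.10870798405792588 -17.736323957984673
bar [ 0.56504519 -0.0277664   0.138     ] jug axis [ 0.56297632 -0.07271394  0.07      ] [ 0.59660128 -0.07268284  0.07      ] [ 0.52938115 -0.07274501  0.07      ]
scene bar at y=-.025 [ 0.56873094 -0.025       0.14209881]
-10 [255.04381137 214.63674905]
-5 [254.55261197 213.10605806]
0 [254.06350303 211.70163654]
5 [253.5805526  210.43403444]
10 [253.10769619 209.31236086]
[254.1  210.85]
```

Request:
jog_arm([
  [[0.01,-0.01,0,-0.65,-0.4,-73,0.06],[0.03,-0.03,0,-0.65,-0.4,-73,0.06],[0.05,-0.05,0,-0.65,-0.4,-73,0.06],[0.07,-0.07,0,-0.65,-0.4,-73,0.06],[0.0825,-0.084,0.005,-0.65,-0.4,-73,0.06],[0.0825,-0.084,0.005,-0.65,-0.4,-73,0.06],[0.0825,-0.084,0.005,-0.65,-0.4,-73,0.06],[0.0825,-0.084,0.005,-0.65,-0.4,-73,0.06]],
])

```text
t: 7.55
eef_pos: [0.6516, -0.0954, 0.2727]
ee_rot: [3.138, 0.009, -0.364]
force: [0.8, 0.6, -0.5]
width: 0.0597
```

```bash
python3 -c "
from h import *
rel([.6545,-.095,.25],-17.3,0)
cv2.imwrite('pics/w8.png',optics.grab_frame('wrist')[:,:,::-1])"
```

```text
t 7.55 at [ 0.6516 -0.0954  0.2727] q [ 1.490e-01  3.250e-01  1.800e-02 -1.000e-03 -1.274e+00  1.058e+00] w 0.0597 F [ 0.81  0.6  -0.48] M [-0.006  0.029 -0.02 ]
shift [ 0.0028 -0.0015  0.0226] rotvec [ 0.2   0.55 -3.55]
```

View pics/w8.png

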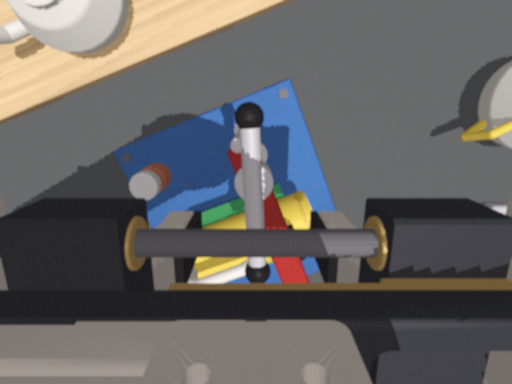

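```bash
python3 -c "
from h import *
s,p,R=pose()
a,b=wz((249,117),.212,p,R),wz((258,271),.212,p,R); d=a-b
print(a,b,(a+b)/2,np.linalg.norm(d),np.degrees(np.arctan2(d[1],d[0])))
c=(a+b)/2
rel([c[0],c[1],.212],np.degrees(np.arctan2(d[1],d[0])),0)
"
```

```text
[ 0.70785799 -0.10985229  0.212     ] [ 0.60202112 -0.0770666   0.212     ] [ 0.65493956 -0.09345944  0.212     ] 0.1107986685317046 -17.2117104442928
t 7.6 at [ 0.6516 -0.0952  0.2728] q [ 1.500e-01  3.240e-01  1.800e-02 -1.000e-03 -1.274e+00  1.067e+00] w 0.06 F [-0.57 -0.15  0.39] M [0.032 0.004 0.031]
shift [ 0.003  -0.003   0.0608] rotvec [ 0.2   0.54 -3.09]
```

Request:
jog_arm([
  [[0.003,-0.003,0.01,0.2,0.5,-3.1,0.05],[0.003,-0.003,0.03,0.2,0.5,-3.1,0.05],[0.003,-0.003,0.045,0.2,0.5,-3.1,0.05],[0.003,-0.003,0.058,0.2,0.5,-3.1,0.05],[0.003,-0.003,0.058,0.2,0.5,-3.1,0.05],[0.003,-0.003,0.058,0.2,0.5,-3.1,0.04]],
])

```text
t: 8.2
eef_pos: [0.6549, -0.0936, 0.2146]
ee_rot: [3.141, 0.001, -0.301]
force: [-1.1, 0.8, 0.8]
width: 0.0462
```

```bash
python3 -c "
from h import *
rel([.655,-.0937,.215],-17.2,0)
cv2.imwrite('pics/w9.png',optics.grab_frame('wrist')[:,:,::-1])"
```

```text
t 8.2 at [ 0.6549 -0.0936  0.2146] q [ 0.152  0.359 -0.067 -0.    -1.147  1.118] w 0.0462 F [-1.07  0.76  0.84] M [-0.002 -0.041 -0.012]
shift [ 0.0001  0.0001 -0.0004] rotvec [ 0.03  0.07 -0.04]
```

View pics/w9.png

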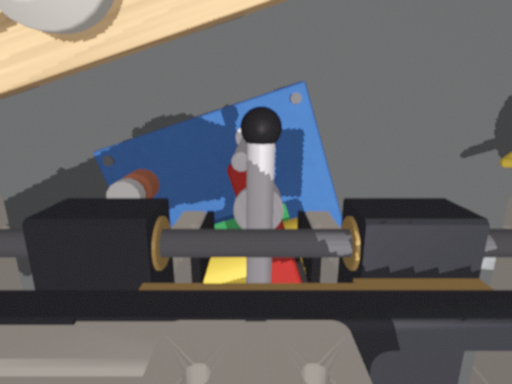

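Bar is between the fingers (col ~260, with the gap running 205 to 310) and aligned with the tool x axis. I'll close on it next.

Request:
jog_arm([
  [[0,0,0,0,0,0,0.025],[0,0,0,0,0,0,0.016],[0,0,0,0,0,0,0.01],[0,0,0,0,0,0,0.01],[0,0,0,0,0,0,0.01],[0,0,0,0,0,0,0.01]],
], newtons=40)

```text
t: 8.85
eef_pos: [0.6548, -0.0952, 0.2157]
ee_rot: [3.139, 0.0, -0.301]
force: [-0.9, -6.1, 0.7]
width: 0.0117
```

```bash
python3 -c "
from h import *
rel([.655,-.0937,.215],-17.2,0)"
```

```text
t 8.85 at [ 0.6548 -0.0952  0.2157] q [ 0.151  0.358 -0.066  0.002 -1.148  1.118] w 0.0117 F [-0.9  -6.08  0.68] M [-2.315  0.408 -0.061]
shift [-0.0003 -0.0015  0.0007] rotvec [ 0.13  0.01 -0.06]
```

Request:
jog_arm([
  [[0,0,0,0,0,5,0.01],[0,0,0,0,0,10,0.01],[0,0,0,0,0,15,0.01],[0,0,0,0,0,20,0.01],[0,0,0,0,0,25,0.01],[0,0,0,0,0,30,0.01]],
], newtons=50)

```text
t: 9.45
eef_pos: [0.655, -0.0949, 0.2157]
ee_rot: [3.14, -0.001, -0.828]
force: [0.6, 1.7, -0.1]
width: 0.0112
```

```bash
python3 -c "
from h import *
rel([.655,-.0937,.215],-17.2,0)
s=arm.get_state();print(s['joint_efforts'])
cv2.imwrite('pics/s10.png',cv2.resize(optics.grab_frame('scene')[150:300,160:330,::-1],None,fx=4,fy=4,interpolation=2))"
```

```text
t 9.45 at [ 0.655  -0.0949  0.2157] q [ 0.151  0.358 -0.066  0.002 -1.147  0.591] w 0.0112 F [ 0.58  1.7  -0.07] M [ 0.403 -0.304  0.218]
shift [-0.0009 -0.0008  0.0007] rotvec [  0.1   -0.04 -30.25]
[ -1.00393765 -57.88564682  28.27893734   6.983812    -0.27715093
   1.18357591]
```

View pics/s10.png

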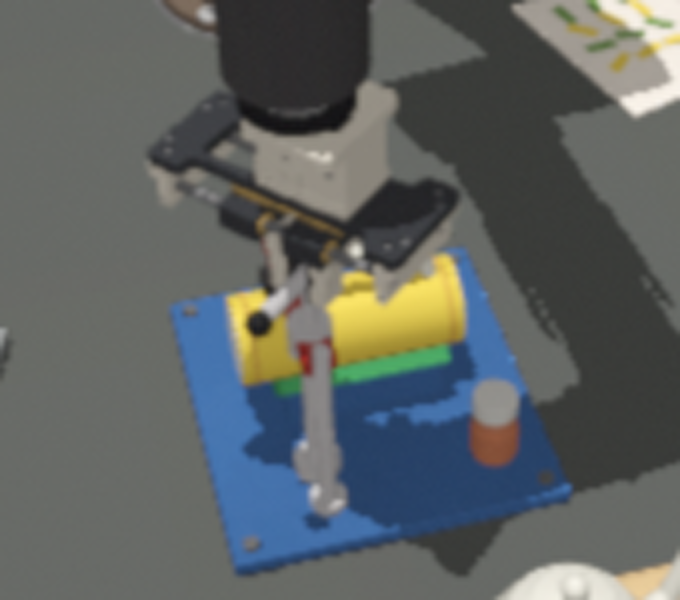

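Request:
jog_arm([
  [[0,0,0,0,0,6,0.01],[0,0,0,0,0,12,0.01],[0,0,0,0,0,18,0.01],[0,0,0,0,0,20,0.01],[0,0,0,0,0,20,0.01]],
])

```text
t: 10.0
eef_pos: [0.6553, -0.0947, 0.2157]
ee_rot: [3.141, -0.002, -1.181]
force: [1.7, 1.2, -1.4]
width: 0.0117
```

```bash
cat > log.py <<'E'
from h import *
Ms=[];
for i in range(4):
    s=arm.get_state(); Ms.append([*s['force'],s['moment'][2],s['joint_efforts'][5]]); optics.grab_frame('top') if i<3 else 0
y=np.degrees(s['ee_rot'][2]); y=y-360 if y>0 else y
print('t',round(s['t'],2),'turned deg',round(-17.2-y,2),'rad',round(np.radians(-17.2-y),3),'q6',round(s['q'][5],3),'w',round(s['width'],4),'pos',np.round(s['eef_pos'],4))
print('F',np.mean(Ms,0)[:3].round(2),'Mz',np.array(Ms)[:,3].round(3),'mean',np.mean(Ms,0)[3].round(3),'eff6',np.array(Ms)[:,4].round(3))
E
python3 log.py
```

```text
t 10.15 turned deg 50.42 rad 0.88 q6 0.239 w 0.0118 pos [ 0.6553 -0.0947  0.2157]
F [ 1.56  1.13 -1.47] Mz [0.19  0.138 0.169 0.223] mean 0.18 eff6 [-0.771 -0.396 -0.254 -0.215]
```

Request:
jog_arm([
  [[0,0,0,0,0,4,0.01],[0,0,0,0,0,8,0.01],[0,0,0,0,0,12,0.01],[0,0,0,0,0,16,0.01]],
])

```text
t: 10.55
eef_pos: [0.6555, -0.0946, 0.2157]
ee_rot: [-3.141, -0.002, -1.461]
force: [1.6, 0.1, -2.5]
width: 0.0108
```

```bash
python3 log.py
```

```text
t 10.7 turned deg 66.29 rad 1.157 q6 -0.038 w 0.0115 pos [ 0.6555 -0.0946  0.2157]
F [ 2.73  0.81 -1.77] Mz [0.3   0.156 0.12  0.176] mean 0.188 eff6 [ 0.899  0.58  -1.119 -0.538]
```

Request:
jog_arm([
  [[0,0,0,0,0,4,0.01],[0,0,0,0,0,8,0.01],[0,0,0,0,0,12,0.01],[0,0,0,0,0,16,0.01]],
])

```text
t: 11.1
eef_pos: [0.6558, -0.0946, 0.2157]
ee_rot: [-3.14, -0.001, -1.736]
force: [2.5, 0.6, -2.8]
width: 0.0116
```

```bash
python3 log.py;python3 -c "
from h import *
cv2.imwrite('pics/s11.png',cv2.resize(optics.grab_frame('scene')[150:300,160:330,::-1],None,fx=4,fy=4,interpolation=2))"
```

```text
t 11.25 turned deg 82.1 rad 1.433 q6 -0.314 w 0.0117 pos [ 0.6558 -0.0946  0.2157]
F [ 2.65  0.32 -2.09] Mz [0.166 0.146 0.097 0.059] mean 0.117 eff6 [ 0.898  0.553 -1.117 -0.528]
```

View pics/s11.png

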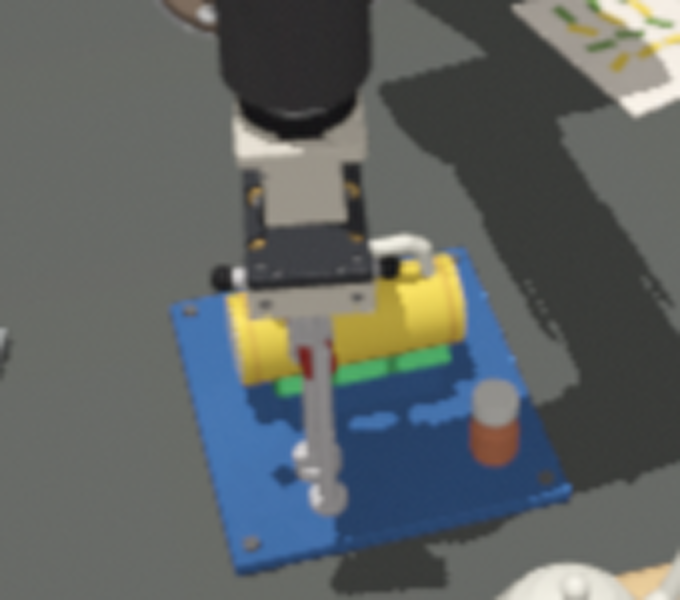

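Request:
jog_arm([
  [[0,0,0,0,0,4,0.01],[0,0,0,0,0,8,0.01],[0,0,0,0,0,12,0.01],[0,0,0,0,0,16,0.01]],
])

```text
t: 11.7
eef_pos: [0.656, -0.0947, 0.2157]
ee_rot: [-3.139, -0.001, -2.012]
force: [3.7, 0.2, -3.4]
width: 0.0115
```

```bash
python3 log.py
```

```text
t 11.85 turned deg 97.91 rad 1.709 q6 -0.59 w 0.0119 pos [ 0.656  -0.0947  0.2157]
F [ 3.75  0.2  -2.83] Mz [0.295 0.186 0.096 0.074] mean 0.163 eff6 [ 0.898  0.552 -1.117 -0.528]
```

Request:
jog_arm([
  [[0,0,0,0,0,4,0.01],[0,0,0,0,0,8,0.01],[0,0,0,0,0,12,0.01],[0,0,0,0,0,16,0.01]],
])

```text
t: 12.25
eef_pos: [0.6563, -0.0948, 0.2157]
ee_rot: [-3.139, 0.0, -2.287]
force: [4.7, -0.8, -2.3]
width: 0.0116
```

```bash
python3 log.py
```

```text
t 12.4 turned deg 113.69 rad 1.984 q6 -0.866 w 0.0115 pos [ 0.6562 -0.0948  0.2157]
F [ 4.71 -1.24 -2.95] Mz [0.262 0.153 0.158 0.059] mean 0.158 eff6 [ 0.898  0.539 -1.117 -0.524]
```

Request:
jog_arm([
  [[0,0,0,0,0,4,0.01],[0,0,0,0,0,8,0.01],[0,0,0,0,0,12,0.01],[0,0,0,0,0,16,0.01]],
])

```text
t: 12.8
eef_pos: [0.6564, -0.095, 0.2158]
ee_rot: [-3.139, 0.001, -2.562]
force: [5.2, -1.6, -3.9]
width: 0.0112
```

```bash
python3 log.py
```

```text
t 12.95 turned deg 129.47 rad 2.26 q6 -1.141 w 0.0115 pos [ 0.6564 -0.095   0.2158]
F [ 5.1  -1.35 -3.51] Mz [0.249 0.15  0.134 0.079] mean 0.153 eff6 [ 0.891  0.531 -1.117 -0.522]
```

Request:
jog_arm([
  [[0,0,0,0,0,4,0.01],[0,0,0,0,0,8,0.01],[0,0,0,0,0,12,0.01],[0,0,0,0,0,16,0.01]],
])

```text
t: 13.35
eef_pos: [0.6565, -0.0952, 0.2157]
ee_rot: [-3.139, 0.002, -2.838]
force: [5.0, -3.0, -4.0]
width: 0.0119
```

```bash
python3 log.py
```

```text
t 13.5 turned deg 145.27 rad 2.535 q6 -1.417 w 0.0112 pos [ 0.6566 -0.0952  0.2157]
F [ 4.69 -2.17 -3.54] Mz [0.274 0.181 0.171 0.156] mean 0.195 eff6 [ 0.871  0.401 -1.026 -0.435]
```

```bash
python3 -c "
from h import *
cv2.imwrite('pics/t12.png',cv2.resize(optics.grab_frame('top')[95:215,225:345,::-1],None,fx=5,fy=5,interpolation=2))
cv2.imwrite('pics/s12.png',cv2.resize(optics.grab_frame('scene')[150:300,160:330,::-1],None,fx=4,fy=4,interpolation=2))
cv2.imwrite('pics/w12.png',optics.grab_frame('wrist')[:,:,::-1])"
```

```text
(no output)
```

View pics/w12.png

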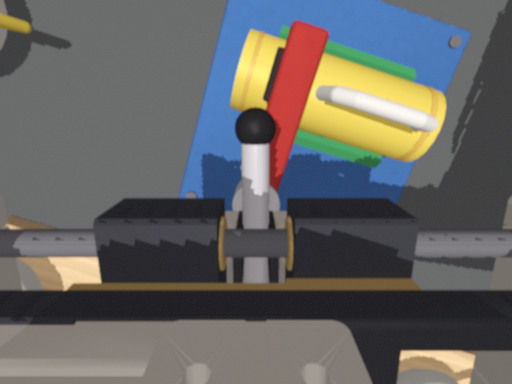

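View pics/s12.png

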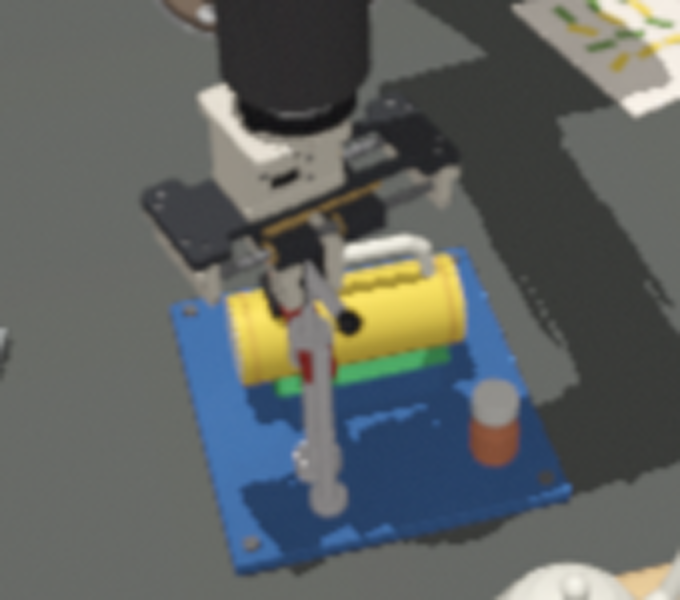

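Request:
jog_arm([
  [[0,0,0,0,0,4,0.01],[0,0,0,0,0,8,0.01],[0,0,0,0,0,12,0.01],[0,0,0,0,0,16,0.01]],
])

```text
t: 14.05
eef_pos: [0.6566, -0.0954, 0.2157]
ee_rot: [-3.139, 0.002, -3.113]
force: [5.1, -1.2, -3.9]
width: 0.0111
```

```bash
python3 log.py
```

```text
t 14.2 turned deg 160.99 rad 2.81 q6 -1.691 w 0.0117 pos [ 0.6566 -0.0954  0.2158]
F [ 4.72 -1.45 -3.69] Mz [0.296 0.208 0.189 0.092] mean 0.196 eff6 [ 0.852  0.489 -1.117 -0.481]
```

Request:
jog_arm([
  [[0,0,0,0,0,4,0.01],[0,0,0,0,0,8,0.01],[0,0,0,0,0,12,0.01],[0,0,0,0,0,16,0.01]],
])

```text
t: 14.6
eef_pos: [0.6566, -0.0957, 0.2157]
ee_rot: [-3.139, 0.003, 2.896]
force: [4.6, -2.4, -3.1]
width: 0.0115
```

```bash
python3 log.py
```

```text
t 14.75 turned deg 176.71 rad 3.084 q6 -1.965 w 0.0114 pos [ 0.6566 -0.0957  0.2157]
F [ 4.73 -2.45 -3.22] Mz [0.347 0.215 0.16  0.247] mean 0.242 eff6 [ 0.832  0.453 -1.118 -0.493]
```

Request:
jog_arm([
  [[0,0,0,0,0,4,0.01],[0,0,0,0,0,8,0.01],[0,0,0,0,0,12,0.01],[0,0,0,0,0,16,0.01]],
])

```text
t: 15.15
eef_pos: [0.6565, -0.0959, 0.2157]
ee_rot: [-3.14, 0.003, 2.622]
force: [3.2, -2.6, -3.2]
width: 0.0113
```

```bash
python3 log.py
```

```text
t 15.3 turned deg 192.43 rad 3.359 q6 -2.239 w 0.0117 pos [ 0.6565 -0.0959  0.2157]
F [ 4.07 -2.88 -3.2 ] Mz [0.329 0.214 0.227 0.176] mean 0.237 eff6 [ 0.813  0.422 -1.196 -0.592]
```

Request:
jog_arm([
  [[0,0,0,0,0,4,0.01],[0,0,0,0,0,8,0.01],[0,0,0,0,0,12,0.01],[0,0,0,0,0,12,0.01]],
])

```text
t: 15.7
eef_pos: [0.6564, -0.0961, 0.2157]
ee_rot: [-3.141, 0.004, 2.418]
force: [4.2, -2.2, -3.4]
width: 0.0115
```

```bash
python3 log.py
```

```text
t 15.85 turned deg 204.22 rad 3.564 q6 -2.445 w 0.012 pos [ 0.6564 -0.0961  0.2157]
F [ 4.45 -3.14 -3.04] Mz [0.262 0.197 0.25  0.276] mean 0.246 eff6 [-1.209 -0.61  -0.35  -0.253]
```

Request:
jog_arm([
  [[0,0,0,0,0,0,0.03],[0,0,0,0,0,0,0.05],[0,0,0,0,0,0,0.05],[0,0,0,0,0,0,0.05]],
])

```text
t: 16.25
eef_pos: [0.6561, -0.0959, 0.2158]
ee_rot: [-3.141, 0.003, 2.419]
force: [-0.3, -0.2, 0.7]
width: 0.0381
```

```bash
python3 log.py; python3 -c "
from h import *
cv2.imwrite('pics/w13.png',optics.grab_frame('wrist')[:,:,::-1])"
```

```text
t 16.4 turned deg 204.21 rad 3.564 q6 -2.445 w 0.0479 pos [ 0.6563 -0.096   0.2158]
F [-0.08 -0.39  0.09] Mz [-0.018  0.003 -0.021 -0.018] mean -0.014 eff6 [0.011 0.008 0.006 0.004]
```

View pics/w13.png

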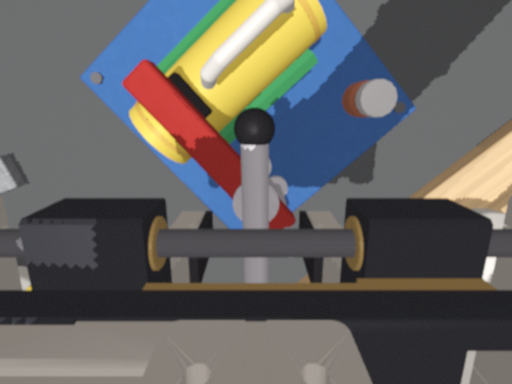

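Request:
jog_arm([
  [[0,0,-0.01,0,0,0,0.06],[0,0,-0.04,0,0,0,0.06],[0,0,-0.08,0,0,0,0.06],[0,0,-0.1,0,0,0,0.06],[0,0,-0.1,0,0,-30,0.06],[0,0,-0.1,0,0,-60,0.06],[0,0,-0.1,0,0,-60,0.06]],
])

```text
t: 17.15
eef_pos: [0.6561, -0.0957, 0.317]
ee_rot: [-3.14, 0.004, 2.875]
force: [0.7, 0.7, 0.2]
width: 0.06
```

```bash
python3 -c "
from h import *
rel([.50,-.013,.30],-90,0)"
```

```text
t 17.15 at [ 0.6561 -0.0957  0.317 ] q [ 0.15   0.305  0.087  0.003 -1.35  -1.988] w 0.06 F [0.71 0.72 0.16] M [ 0.102 -0.189  0.016]
shift [0.1725 0.0387 0.0163] rotvec [-2.8000e-01  5.0000e-02 -1.0527e+02]
```

Request:
jog_arm([
  [[0.172,0.039,0.016,0,0,-105,0.06],[0.172,0.039,0.016,0,0,-105,0.06],[0.172,0.039,0.016,0,0,-105,0.06],[0.172,0.039,0.016,0,0,-105,0.06],[0.172,0.039,0.016,0,0,-105,0.06],[0.172,0.039,0.016,0,0,-105,0.06],[0.172,0.039,0.016,0,0,-105,0.06],[0.172,0.039,0.016,0,0,-105,0.06]],
])

```text
t: 17.95
eef_pos: [0.5005, -0.0128, 0.3013]
ee_rot: [-3.137, 0.0, -2.208]
force: [0.1, -0.3, 0.5]
width: 0.0602
```

Request:
jog_arm([
  [[0,0,0,0,0,-36,0.06],[0,0,0,0,0,-36,0.06],[0,0,0,0,0,-36,0.06],[0,0,0,0,0,-36,0.06],[0,0,0,0,0,-36,0.06],[0,0,0,0,0,-36,0.06]],
])

```text
t: 18.55
eef_pos: [0.5006, -0.0128, 0.3022]
ee_rot: [-3.137, -0.003, -1.579]
force: [-1.0, -0.3, 0.1]
width: 0.0604
```

```bash
python3 -c "
from h import *
rel([.57,-.013,.284],-90,0)
cv2.imwrite('pics/w14.png',optics.grab_frame('wrist')[:,:,::-1])
f=optics.grab_frame('scene')[:,:,::-1];cv2.imwrite('pics/s14f.png',f)
cv2.imwrite('pics/s14.png',cv2.resize(f[150:300,160:330],None,fx=4,fy=4,interpolation=2))"
```

```text
t 18.55 at [ 0.5006 -0.0128  0.3022] q [ 0.371  0.032 -0.281  0.005 -1.254 -0.38 ] w 0.0604 F [-0.99 -0.27  0.14] M [0.049 0.006 0.027]
shift [-0.0004 -0.0693  0.0186] rotvec [-0.29 -0.15 -0.47]
```

View pics/w14.png

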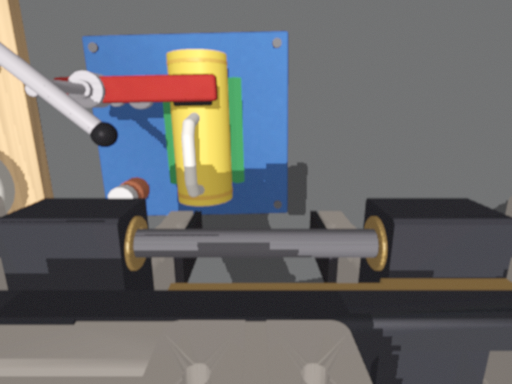

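View pics/s14.png

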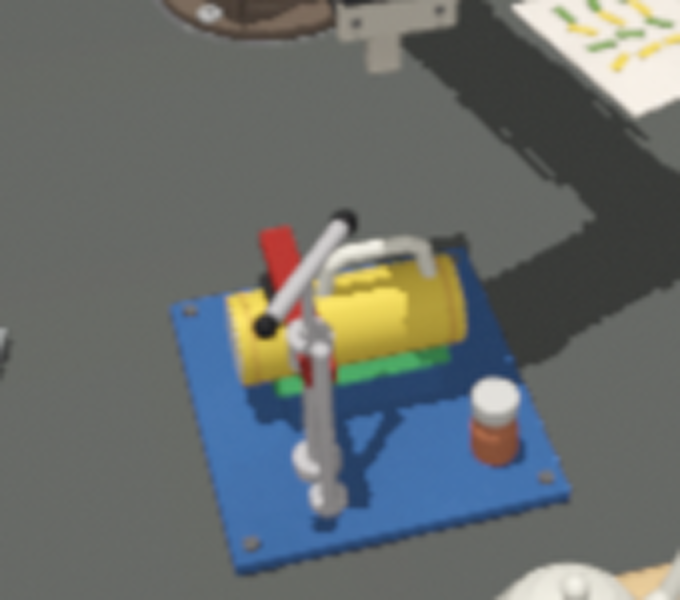

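```bash
python3 -c "
from h import *
s,p,R=pose()
print('bar',wz((190,152),.138,p,R),'jug edges',wz((170,110),.07,p,R),wz((230,110),.07,p,R))
S=lambda x,y:(160+x/4-.4,150+y/4-.4)
a,b=onz('scene',S(265,326),.212),onz('scene',S(345,222),.212);d=a-b
print('T yaw',np.degrees(np.arctan2(d[1],d[0])),(a+b)/2)
o,d=ray('scene',S(378,245));print('bar scene',o+d*(-.025-o[1])/d[1])
t=optics.grab_frame('top')[:,:,::-1];cv2.imwrite('pics/t15.png',t)
i=cv2.imread('pics/top0.png');dd=cv2.absdiff(t,i).max(2);dd[:, :]=np.where(dd>50,255,0);cv2.imwrite('pics/d15.png',np.hstack([t,cv2.merge([dd]*3)])[:, :, :] if 0 else cv2.resize(np.hstack([t,cv2.merge([dd]*3)]),(800,300)))"
```

```text
bar [ 0.56705104 -0.03331822  0.138     ] jug edges [ 0.60304511 -0.07441499  0.07      ] [ 0.53134793 -0.07366038  0.07      ]
T yaw -41.04910047201375 [ 0.65465643 -0.09450409  0.212     ]
bar scene [ 0.56873094 -0.025       0.14209881]
```

View pics/d15.png

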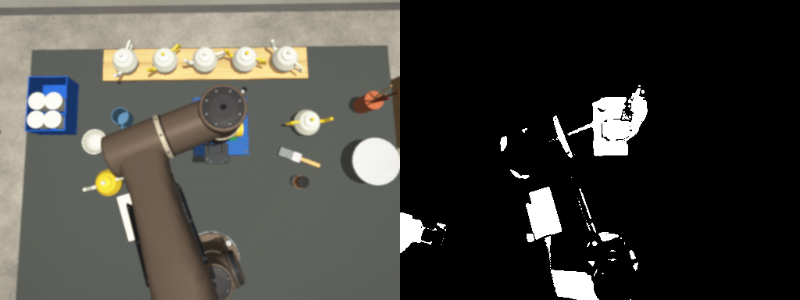

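```bash
python3 -c "
from station import arm
print(arm.job_done(), arm.get_state()['t'])"
```

```text
the job is handed in; nothing more can be done
the job is handed in; nothing more can be done
```

The jug is clamped in the V with its handle upright, and I handed the job in at about 18.7 s with the gripper open and clear. The system gave no verdict.

- **Rolling the jug:** The handle leaned about 41° at the start. I straddled the bar with the open fingers, swept it upright, centred it with a 3 N grip and let go. My first approach, with the tool tilted along the handle, ran into a joint limit before touching anything, so I rolled the jug with the tool vertical instead.
- **Clamping:** I turned the T-handle clockwise 204° (3.56 rad) in one grip. The joint-6 effort changed steadily from about 2.17 rad on, which I took as the pad touching. That puts the clamp about 1.4 rad past touch, or roughly 28 N. The pad force itself was not measured. For any starting gap in the stated 4 to 10 mm, the force is at least about 21 N; the crack limit would only be reached if the gap had been right at 4 mm.
- **Last checks:**
  - In the wrist view, the bar (x = 0.567 m) stands over the jug's axis (x = 0.567 m), so the handle is upright to within 2 or 3°.
  - The scene camera shows the handle unmoved since before clamping, and the T-handle at −41° as expected.
  - The before-and-after top view shows changes only at the cradle, the arm and its shadows. The mug and bowl were partly hidden by the arm, but nothing suggests they moved.
- **Signals that disagreed:** The measured screw moment was too noisy (about ±0.05 N m) to find the touch point by itself. The effort readings just after each stop were also erratic. Neither contradicted the 2.17 rad estimate, but it rests mainly on the effort readings taken while turning.

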